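Hook a tray bracket into a slotted upright and press it down to lock

ROBOT

A 6-joint arm with a two-finger parallel gripper is mounted at the origin on a cart in front of the work surface, level with it; the furniture and walls round the work are solid. World frame = base frame: x ahead of the robot, y to its left, z up, the work surface at z = 0. Lengths are in m, angles in rad, forces in N, time in s.
With the tool pointing down it reaches from about 0.35 to 0.725 m from the base axis. Payload 6 kg.
Tool frame: the origin (TCP) lies on the mounting face of the last link; the fingertips stand 173 mm ahead of it and the grasp point (between the pads) lies 155 mm ahead of it (ctrl.grasp_offset is the distance from the TCP to the grasp point, in m); z points along the fingers, y is the line along which they close (so a half turn about z gives the same grasp; the last joint's range is limited). The gripper opens to 85 mm and grips with 20 to 120 N. Pads are 22 mm wide; open, the fingers measure 114 mm over their backs; the gripper's body (76 mm by 85 mm) begins 54 mm behind the grasp point. The pads swing forward as they close: fully open they stand 13 mm farther back than shut.
Start: joints at [-0.985, 0.04, 0.085, 0, -1.615, -0.334], TCP at [0.15, -0.581, 0.405] pointing down, gripper open.
Joint ranges: [-2.56, 2.56], [-1.29, 2.01], [-1.08, 1.49], [-3.29, 1.98], [-2.81, -0.18], [-2.99, 2.99]. Speed limits (rad/s): [2.57, 2.57, 3.01, 3.14, 3.14, 3.14].

INTERFACE

Orientations are given as a rotation vector (axis times angle).
In Python, from rig import ctrl gives the robot as it stands.
- The arm moves only by the shell command python3 -m crank 'ROWS' [FORCE]. ROWS is JSON, a list of rows, each a list of 7 numbers: the turn, a rotation vector about the tool's x, y, z in degrees, then the shift along the tool's x, y, z in units of 40 mm (1.0 is 40 mm), then the opening in per cent of the stroke, from 0 (shut) to 100 (fully open). In form: [[ax, ay, az, tx, ty, tz, jaw], ...]. A call has 1 to 12 rows; each row shifts and turns the commanded pose from where the row before left it, along the tool's axes as they then stand; what a row does not reach is not made up. A row lasts 1/12 s, in which the tool goes at most 41.7 mm and 7.16 degrees, less where a joint would pass 70% of its speed; a pose out of reach is approached as far as the arm can. A call is refused whole if a number of a shift passes 1 or a number of a turn 7.16, either way. A call with a gripper value outside its range is refused whole. The fingers move at their own pace and stop on an object; FORCE is the grip in N (left out, the last holds). Time passes only in rows, so rows that do not move let the fingers close. It gives the time, the measured TCP pose, the force, the opening and the grip force at its end, in the units of the state.
- ctrl.sense(): the state, without advancing time (a new reading comes with each control period).
- ctrl.capture(name): name is "scene" or "top" or "wrist"; returns the picture (480x640x3 uint8, red, green, blue); there is no depth.
- ctrl.camera_model(name): a dict with "intrinsics" (3x3 intrinsics, pixels), "world_from_camera" (4x4, takes a point from camera to world coordinates); the wrist camera has in their place "tool_from_camera" (4x4, takes a point from camera to tool coordinates, whose origin is the TCP and whose axes are the flange's). Camera axes: x right, y down, z forward; pixel columns grow to the right and rows downward; lengths in m; the calibration is good to about 2 mm. The wrist camera is an equidistant fisheye: a pixel r from the principal point sees the ray r / f radians off the axis. A picture is of the moment at which its call begins: read the wrist's pose just before it. camera_model takes no time and is no camera call.
- ctrl.sign_off(): hands the job in; it is judged then, once.
The state is a dict: "clock": time; "q": joint angles; "joint_vel": joint speeds; "joint_torque": joint torques, N m; "eef_pos": TCP position; "orientation": TCP orientation; "ft_force": force on the tool from outside, world axes, zero at the start; "moment": the same for the moment, N m; "gripper_width": finger opening in m; "gripper_force": force on a finger pad.
Only numpy, scipy, OpenCV 4.12 (cv2) and the standard library are available. Lean on these libraries where they do the work, as an engineer would, in place of code of your own. Each camera call takes 0.05 s, during which the arm holds its last target. There are 200 camera calls.

TASK

Pick up the small white tray bracket by its blue rib, push its two hooks through the two topmost slots (marked blue) of the slotted upright until its back lies against the strip, then press it straight down until it sits fully home and the spring latch snaps over the upper hook; then let go. The strip was clamped by hand, a little too high or low, so feel for the slots, and do it gently: never push the bracket against the upright with more than about 3 kg of force (30 N). Leave the amber bottle, the petri dish and the tape roll where they are.

Things in the scene. Friction and masses are not known exactly. Their poses are not given: they have to be found in the camera images.
- bracket: Loose white tray bracket, 0.18 kg, standing on its tray. Origin on the centreline at the tray's underside, below the plane of its back (the flat rear face that will lie on the strip). x points out of the back, as the hooks do; z up. Tray x -85 to 0, 64 wide, rim 10 high; back plate 28 wide, 90 high; blue rib 12 thick (y), x -56 to -4, z 4 to 100; two steel hooks on the back (mm).
- grip (a point): Centre of the bracket's blue rib, where to grip: 34 mm in front of the back, 82 mm above the tray's underside, 18 mm below the rib's top. The fingers close along the bracket's y on 12 mm.
- upper_hook (a point): In the plane of the bracket's back, at the underside of the upper hook's tongue, 64 mm above the tray's underside. The hook is 6 mm wide (y); the tongue is 8 mm high and turns down into a lip reaching 12 mm below this point, 7 mm behind the back. Its rear is a ramp: 12.5 mm out of the back at the foot, 19.5 from 6 mm above this point to the top, so pressing down wedges the latch back.
- lower_hook (a point): The same point of the lower hook, 36 mm below the upper one: 6 mm wide, tongue 8 mm high, lip reaching 12 mm below this point; it sticks 12.5 mm out of the back and has no ramp.
- upright: Fixed upright on a grey foot (140 x 100 x 10 mm, 30 of it in front): aluminium channel 48 mm wide, 176 high, steel strip 5 mm thick in front, hollow behind. Origin on the counter under the middle of the strip's front face; x points into the upright, the way the hooks are pushed; z up. The strip has 4 slots at y = 0, 10 wide, 23.5 high, 36 apart, blue marks beside the top two.
- top_slot (a point): On the strip's front face, nominal height (134 mm) of the top slot's lower edge. The strip is clamped by hand: all slots together stand up to 8 mm higher or lower than nominal, which this point does not show. The hooks enter with 1.5 mm to spare above and below when the bracket's origin is 13.5 mm above home. A blocked hook meets the strip with the bracket's back 19.5 to 12 mm away.
- home (a point): Fixed to the upright: nominal place of the bracket's origin when home (front face plane, middle, 70 mm above the counter; really 62 to 78 with the strip's play), axes alike, the tongues then resting on the lower edges of the top two slots: a hard stop.
- latch (a joint): Spring plunger behind the top slot, red knob at the rear. Metres: 0 = sprung out; pushed back about 2 mm when the hooks are fully in, 5 to 6 mm while pressing down, and snaps back to 0 over the upper hook in the last 1 to 3 mm. Spring 6 N plus 1.2 N per mm, towards the front: it pushes the bracket out until the lips are behind the strip. Pressing down past it takes 3 to 10 N.
- amber_vial: Bystander: small amber bottle with black cap, 33 x 33 x 86 mm, standing left of the upright. Origin under its centre.
- petri_dish: Bystander: petri dish with lid, 60 x 60 x 15 mm, lying right of the upright. Origin under its centre.
- tape_roll: Bystander: roll of white tape, 60 x 60 x 18 mm, lying beside the bracket's starting place. Origin under its centre.

How it is judged:
On the way:
1. both hooks are through the top two slots, back against the strip and the latch, not yet locked (x of bracket in the frame of upright between -0.0035 and 0.004 m and y of bracket in the frame of upright between -0.005 and 0.005 m and angle between the x axis of bracket and the x axis of upright, either way round below 0.12 rad and angle between the z axis of bracket and the z axis of upright, either way round below 0.12 rad and z of bracket in the frame of upright between 0.072 and 0.098 m and value of joint latch above 0.0003 m), for 0.05 s.
At the end, for the whole second after the job is handed in: The bracket hangs released and at rest in the top two slots, pressed home (its origin 60.5 to 79.5 mm above the counter), its back within 4 mm of the strip's face, within 5 mm of its middle and within 0.12 rad of square, and the latch has snapped out again (less than 1.5 mm pushed back) (x of bracket in the frame of upright between -0.0035 and 0.004 m and y of bracket in the frame of upright between -0.005 and 0.005 m and angle between the x axis of bracket and the x axis of upright, either way round below 0.12 rad and angle between the z axis of bracket and the z axis of upright, either way round below 0.12 rad and z of bracket in the frame of upright between 0.0605 and 0.0795 m and value of joint latch below 0.0015 m and linear speed of bracket below 0.01 m/s); the robot touches nothing.
It fails at once if the bracket is pushed against the upright with more than 40 N (contact force between bracket and upright above 40 N).
It fails at once if the amber bottle is moved more than 25 mm or tipped (distance of amber_vial from where it was at the start of the episode above 0.025 m or angle between amber_vial's own z axis and vertical above 0.5 rad).
It fails at once if the petri dish is moved more than 25 mm or tipped (distance of petri_dish from where it was at the start of the episode above 0.025 m or angle between petri_dish's own z axis and vertical above 0.5 rad).
It fails at once if the tape roll is moved more than 25 mm or tipped (distance of tape_roll from where it was at the start of the episode above 0.025 m or angle between tape_roll's own z axis and vertical above 0.5 rad).
It also fails if it takes over 64 s, if anything falls off the work surface, if the arm or the gripper's body presses on something with over 40 N, if the wrist force passes 120 N, or if a joint passes its speed limit or range.

## Working session

There is one attempt and no reset: what is moved stays moved. The work goes in short steps, Python scripts to look and compute and a shell command to move; the robot and the scene stay as the last step left them, time stands still between calls to the robot, and variables do not carry over. Pictures are saved under pics/ and viewed, at most 10 in all, crops included, and the job is handed in when it is done.

```bash
ls; mkdir -p pics; python3 - <<'E'
from rig import ctrl
import cv2,numpy as np
s=ctrl.sense();print({k:np.round(v,4).tolist() for k,v in s.items()})
print(ctrl.grasp_offset)
for n in ("scene","top"):
    m=ctrl.camera_model(n);print(n,np.round(m["intrinsics"],1).tolist(),np.round(m["world_from_camera"],3).tolist())
    cv2.imwrite(f"pics/{n}0.png",ctrl.capture(n)[:,:,::-1])
m=ctrl.camera_model("wrist");print({k:np.round(v,4).tolist() for k,v in m.items() if not isinstance(v,str)})
E
```

```text
pics
{'clock': 0.0, 'q': [-0.9853, 0.0408, 0.0838, -0.0005, -1.6155, -0.3337], 'joint_vel': [-0.0002, -0.001, 0.0006, -0.0017, 0.0012, -0.0012], 'joint_torque': [0.0001, -36.8212, 34.7398, 6.9321, -0.0057, -0.0], 'eef_pos': [0.1496, -0.581, 0.4037], 'orientation': [0.3945, -3.1164, -0.0027], 'ft_force': [-0.2391, -0.1538, -0.2439], 'moment': [0.0242, 0.0054, -0.0467], 'gripper_force': 0.0, 'gripper_width': 0.0848}
0.1547
scene [[550.8, 0.0, 318.5], [0.0, 550.8, 238.8], [0.0, 0.0, 1.0]] [[-0.751, -0.384, 0.536, 0.099], [-0.66, 0.423, -0.621, 0.595], [0.011, -0.821, -0.572, 0.601], [0.0, 0.0, 0.0, 1.0]]
top [[598.4, 0.0, 314.9], [0.0, 598.4, 229.4], [0.0, 0.0, 1.0]] [[-0.023, -0.989, 0.147, 0.455], [-1.0, 0.022, -0.01, 0.055], [0.006, -0.147, -0.989, 1.055], [0.0, 0.0, 0.0, 1.0]]
{'intrinsics': [[371.6483, 0.0, 316.0869], [0.0, 371.6483, 238.6795], [0.0, 0.0, 1.0]], 'tool_from_camera': [[-0.0002, -0.9532, -0.3025, 0.0767], [1.0, -0.0003, 0.0005, 0.0001], [-0.0006, -0.3025, 0.9532, 0.032], [0.0, 0.0, 0.0, 1.0]]}
```

View pics/scene0.png

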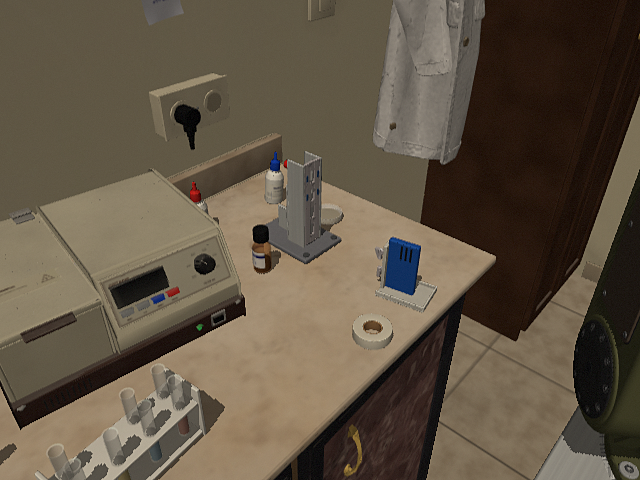

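View pics/top0.png

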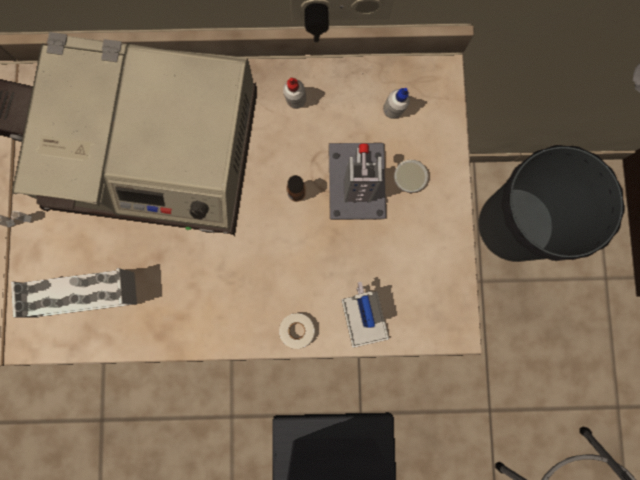

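The scene view shows the bracket at about (402,270), the upright at (308,205), and the tape roll at (372,330). The top view shows the bracket at (367,315), its hooks facing up-image (+x), the upright's foot at (357,180), the vial at (296,188) and the petri dish at (411,176).

```bash
cat > h.py <<'E'
from rig import ctrl
import cv2,numpy as np
from scipy.spatial.transform import Rotation as R
def ray(n,uv):
    m=ctrl.camera_model(n);T=np.array(m["world_from_camera"]);K=np.array(m["intrinsics"])
    d=np.linalg.inv(K)@[uv[0],uv[1],1];return T[:3,3],T[:3,:3]@d
def onz(n,uv,z):
    o,d=ray(n,uv);return o+d*(z-o[2])/d[2]
def proj(n,P):
    m=ctrl.camera_model(n);T=np.linalg.inv(np.array(m["world_from_camera"]));p=T[:3,:3]@P+T[:3,3]
    q=np.array(m["intrinsics"])@p;return q[:2]/q[2]
E
python3 - <<'E'
from h import *
im=cv2.imread("pics/top0.png")
a=cv2.resize(im[280:350,335:410],None,fx=5,fy=5,interpolation=cv2.INTER_CUBIC)
b=cv2.resize(im[138:223,322:392],None,fx=5,fy=5,interpolation=cv2.INTER_CUBIC)
o=np.zeros((425,740,3),np.uint8);o[:350,:375]=a;o[:425,385:735]=b
cv2.imwrite("pics/crop.png",o)
hsv=cv2.cvtColor(im,cv2.COLOR_BGR2HSV)
def big(m,x0,y0,x1,y1):
    z=np.zeros_like(m);z[y0:y1,x0:x1]=m[y0:y1,x0:x1]
    c=max(cv2.findContours(z,cv2.RETR_EXTERNAL,cv2.CHAIN_APPROX_NONE)[0],key=cv2.contourArea);return c
blue=cv2.inRange(hsv,(100,120,40),(125,255,255))
c=big(blue,335,280,410,350);r=cv2.minAreaRect(c);print("rib",r)
for p in cv2.boxPoints(r):print(p,onz("top",p,.1)[:2].round(4))
foot=cv2.inRange(hsv,(0,0,50),(180,50,125))
c=big(foot,322,138,392,223);r=cv2.minAreaRect(c);print("foot",r)
for p in cv2.boxPoints(r):print(p,onz("top",p,.01)[:2].round(4))
tray=cv2.inRange(hsv,(0,0,150),(180,45,255))
c=big(tray,335,292,395,350);r=cv2.minAreaRect(c);print("tray",r)
for p in cv2.boxPoints(r):print(p,onz("top",p,.005)[:2].round(4))
E
```

```text
rib ((366.0645751953125, 311.4466247558594), (31.03061294555664, 9.66895866394043), 77.00537872314453)
[357.86514 297.4157 ] [ 0.4864 -0.0203]
[367.28647 295.24158] [ 0.4895 -0.0354]
[374.264   325.47754] [ 0.4419 -0.0447]
[364.84268 327.65167] [ 0.4388 -0.0297]
foot ((357.0177001953125, 180.59649658203125), (75.63532257080078, 55.20249938964844), 89.0759506225586)
[328.81015 143.22888] [0.7671 0.0159]
[384.00546 142.33862] [ 0.7667 -0.0839]
[385.22525 217.96411] [ 0.6282 -0.0806]
[330.02994 218.85437] [0.6288 0.0173]
tray ((364.6448974609375, 319.0495300292969), (49.01668167114258, 36.876121520996094), 76.86598205566406)
[341.12012 299.37195] [0.4868 0.0016]
[377.03162 290.9926 ] [ 0.5    -0.0617]
[388.16968 338.7271 ] [ 0.4174 -0.0778]
[352.25818 347.10645] [ 0.4046 -0.0153]
```

View pics/crop.png

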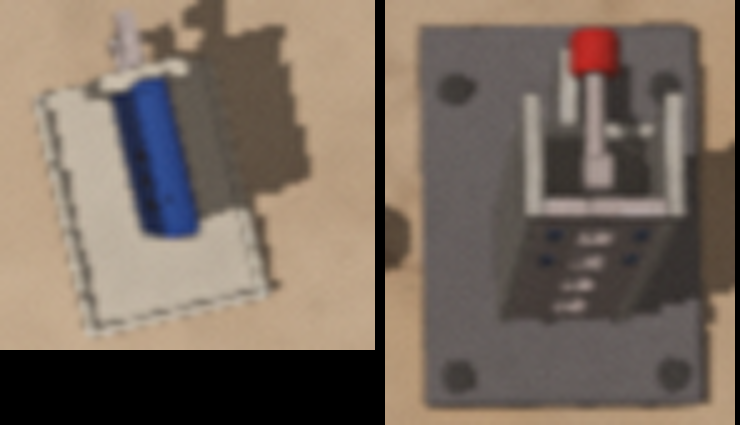

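```bash
cat >> h.py <<'E'
def go(p,yaw):
    "delta from the measured pose to TCP p, tool x heading yaw+180deg, pointing down: turn deg, shift in units"
    s=ctrl.sense();A=R.from_rotvec(s["orientation"]);y=np.radians(yaw)
    B=R.from_matrix(np.array([[-np.cos(y),-np.sin(y),0],[-np.sin(y),np.cos(y),0],[0,0,-1]]).T)
    print("t",round(s["clock"],2),"pos",np.round(s["eef_pos"],4),"F",np.round(s["ft_force"],1),"w",round(s["gripper_width"],4),
     "turn",np.degrees((A.inv()*B).as_rotvec()).round(2),"shift",(A.inv().apply(np.array(p)-s["eef_pos"])/.04).round(3))
E
python3 -m crank '[[0,0,0,-0.68,0.7,0.06,100],[0,0,0,-0.68,0.7,0.06,100],[0,0,0,-0.68,0.7,0.06,100],[0,0,0,-0.68,0.7,0.06,100],[0,0,0,-0.68,0.7,0.06,100],[0,0,0,-0.68,0.7,0.06,100],[0,0,0,-0.68,0.7,0.06,100],[0,0,0,-0.68,0.7,0.06,100]]'
python3 -m crank '[[0,0,0,-0.68,0.7,0.06,100],[0,0,0,-0.68,0.7,0.06,100],[0,0,0,-0.68,0.7,0.06,100],[0,0,0,-0.68,0.7,0.06,100],[0,0,0,-0.68,0.7,0.06,100],[0,0,0,-0.68,0.7,0.06,100],[0,0,0,-0.68,0.7,0.06,100],[0,0,0,-0.68,0.7,0.06,100],[0,0,3,0,0,0,60],[0,0,0,0,0,0,60],[0,0,0,0,0,0,60]]'
python3 - <<'E'
from h import *
go([.460,-.0367,.2367],11.3)
cv2.imwrite("pics/w1.png",ctrl.capture("wrist")[:,:,::-1])
E
```

```text
clock: 0.77
eef_pos: [0.3047, -0.3082, 0.3851]
orientation: [-0.394, 3.117, 0.0]
ft_force: [1.2, -1.1, 0.1]
gripper_width: 0.085
gripper_force: 0.0
clock: 1.68
eef_pos: [0.4593, -0.0387, 0.366]
orientation: [0.316, -3.125, 0.0]
ft_force: [-0.5, 0.3, -0.2]
gripper_width: 0.052
gripper_force: 0.0
t 1.68 pos [ 0.4593 -0.0387  0.366 ] F [-0.5  0.3 -0.2] w 0.052 turn [-0.01 -0.06  0.24] shift [-0.03   0.045  3.232]
```

View pics/w1.png

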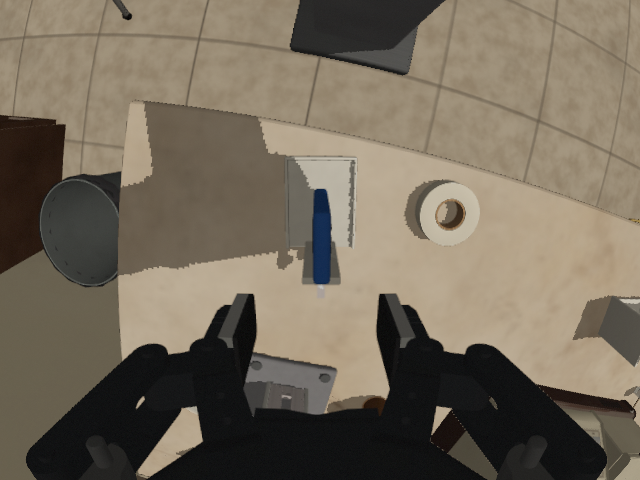

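```bash
cat >> h.py <<'E'
def wray(uv,s):
    m=ctrl.camera_model("wrist");K=np.array(m["intrinsics"]);T=np.array(m["tool_from_camera"])
    a=np.array([(uv[0]-K[0,2])/K[0,0],(uv[1]-K[1,2])/K[1,1]]);th=np.hypot(*a)
    d=np.r_[a/th*np.sin(th),np.cos(th)] if th>1e-9 else np.array([0,0,1.])
    A=R.from_rotvec(s["orientation"]);return A.apply(T[:3,3])+s["eef_pos"],A.apply(T[:3,:3]@d)
def wonz(uv,z,s):
    o,d=wray(uv,s);return o+d*(z-o[2])/d[2]
E
python3 - <<'E'
from h import *
s=ctrl.sense();im=cv2.imread("pics/w1.png");hsv=cv2.cvtColor(im,cv2.COLOR_BGR2HSV)
b=cv2.inRange(hsv,(100,120,40),(125,255,255));b[:150]=0;b[300:]=0
for v in range(188,288,8):
    u=np.where(b[v])[0]
    if len(u): print(v,u.min(),u.max()+1,wonz((u.min(),v+.5),.1,s)[:2].round(4),wonz((u.max()+1,v+.5),.1,s)[:2].round(4))
E
```

```text
196 315 327 [ 0.429  -0.0458] [ 0.4275 -0.0382]
204 314 328 [ 0.4343 -0.0454] [ 0.4325 -0.0365]
212 314 329 [ 0.4395 -0.0443] [ 0.4376 -0.0348]
220 313 330 [ 0.4449 -0.0439] [ 0.4427 -0.033 ]
228 313 331 [ 0.4502 -0.0428] [ 0.4479 -0.0313]
236 313 330 [ 0.4556 -0.0417] [ 0.4534 -0.0307]
244 313 330 [ 0.4611 -0.0406] [ 0.4588 -0.0296]
252 313 331 [ 0.4666 -0.0395] [ 0.4642 -0.0277]
260 314 330 [ 0.4721 -0.0378] [ 0.47   -0.0272]
268 314 330 [ 0.4778 -0.0366] [ 0.4757 -0.0259]
276 314 330 [ 0.4836 -0.0354] [ 0.4815 -0.0247]
```

```bash
python3 -m crank '[[0,0,-0.4,0,0.09,0.4,50],[0,0,0,0,0,0.8,50],[0,0,0,0,0,0.8,50],[0,0,0,0,0,0.8,50],[0,0,0,0,0,0.43,50],[0,0,0,0,0,0,50],[0,0,0,0,0,0,50]]'
python3 - <<'E'
from h import *
go([.459,-.035,.2367],11.8)
cv2.imwrite("pics/w2.png",ctrl.capture("wrist")[:,:,::-1])
E
```

```text
clock: 2.32
eef_pos: [0.4583, -0.0362, 0.2374]
orientation: [0.322, -3.125, 0.001]
ft_force: [1.0, -0.2, 1.4]
gripper_width: 0.0425
gripper_force: 0.0
t 2.32 pos [ 0.4583 -0.0362  0.2374] F [ 1.  -0.2  1.4] w 0.0425 turn [-0.04 -0.03 -0.02] shift [-0.022  0.027  0.018]
```

View pics/w2.png

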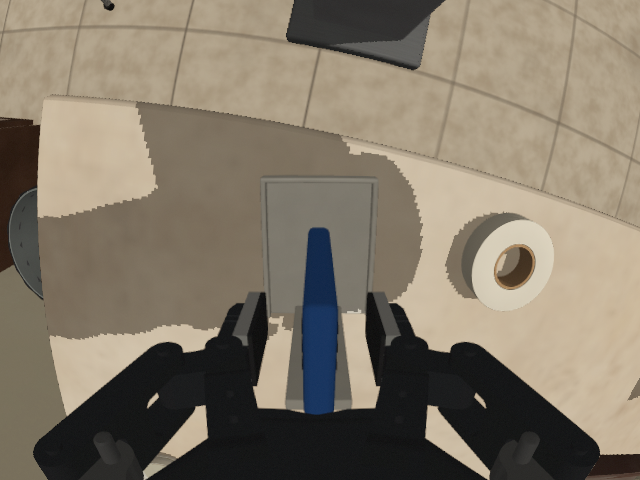

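The rib (columns 303–338) stands between the pads (262 and 370), nearly centred and aligned. I'll close on it and lift.

```bash
python3 -m crank '[[0,0,0,-0.02,0.03,0.02,50],[0,0,0,0,0,0,0],[0,0,0,0,0,0,0],[0,0,0,0,0,0,0],[0,0,0,0,0,0,0],[0,0,0,0,0,0,0],[0,0,0,0,0,0,0],[0,0,0,0,0,0,0]]' 70
python3 -m crank '[[0,0,0,0,0,0,0],[0,0,0,0,0,-0.5,0],[0,0,0,0,0,-1,0],[0,0,0,0,0,-1,0],[0,0,0,0,0,-0.3,0],[0,0,0,0,0,0,0],[0,0,0,0,0,0,0],[0,0,0,0,0,0,0]]'
python3 - <<'E'
from h import *
go([.57,-.032,.32],-1)
cv2.imwrite("pics/w3.png",ctrl.capture("wrist")[:,:,::-1])
for n in ("scene","top"): cv2.imwrite(f"pics/{n}1.png",ctrl.capture(n)[:,:,::-1])
E
```

```text
clock: 3.03
eef_pos: [0.4595, -0.0339, 0.2371]
orientation: [-0.324, 3.123, -0.0]
ft_force: [-1.5, -0.7, 4.9]
gripper_width: 0.0113
gripper_force: 69.5
clock: 3.7
eef_pos: [0.4589, -0.0337, 0.3459]
orientation: [0.323, -3.121, -0.001]
ft_force: [-0.0, -0.2, -2.3]
gripper_width: 0.0109
gripper_force: 68.6
t 3.7 pos [ 0.4589 -0.0337  0.3459] F [-0.  -0.2 -2.3] w 0.0109 turn [ 0.04 -0.21 12.83] shift [-2.73  -0.528  0.637]
```

View pics/w3.png

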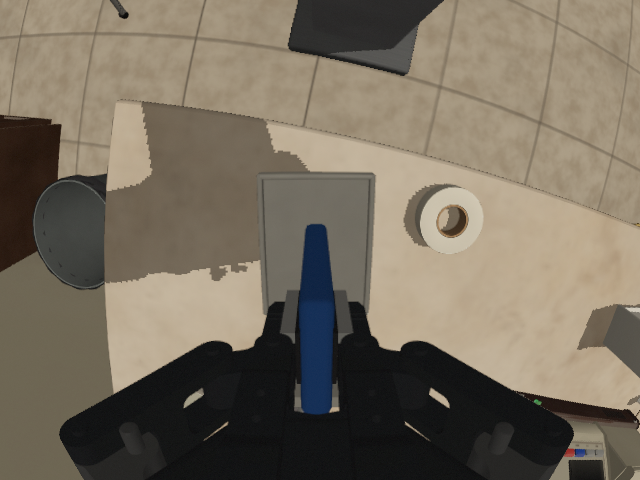

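```bash
python3 - <<'E'
from h import *
im=cv2.imread("pics/scene1.png");t=cv2.imread("pics/top1.png")
a=cv2.resize(im[145:265,265:345],None,fx=5,fy=5,interpolation=cv2.INTER_CUBIC)
b=cv2.resize(t[165:215,335:395],None,fx=6,fy=6,interpolation=cv2.INTER_CUBIC)
o=np.zeros((600,770,3),np.uint8);o[:,:400]=a;o[:300,405:765]=b
cv2.imwrite("pics/up.png",o)
E
```

```text
(no output)
```

View pics/up.png

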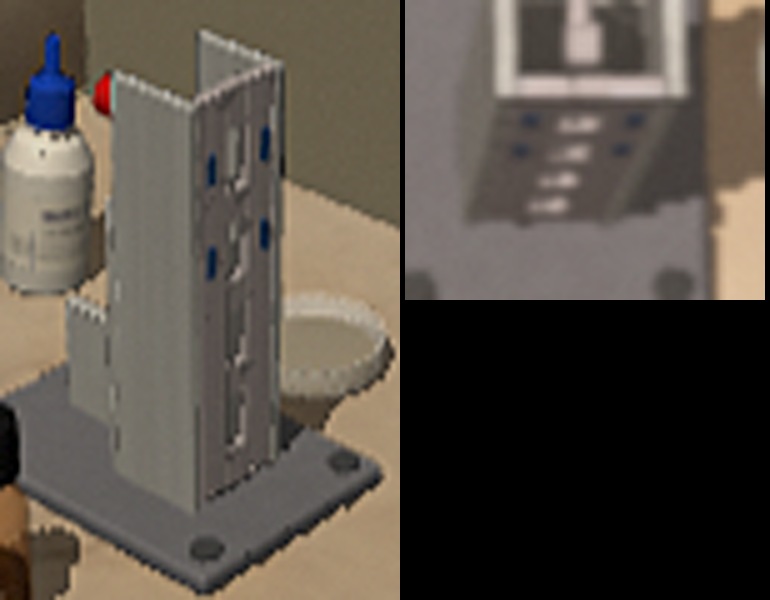

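```bash
python3 - <<'E'
from h import *
def cents(f,x0,y0,x1,y1):
    im=cv2.imread(f)[y0:y1,x0:x1];h=cv2.cvtColor(im,cv2.COLOR_BGR2HSV).astype(float)
    b=im.astype(float);w=np.clip(b[:,:,0]-b[:,:,2]-12,0,None)
    n,l,st,c=cv2.connectedComponentsWithStats((w>8).astype(np.uint8))
    r=[]
    for i in range(1,n):
        if st[i,4]<3: continue
        yy,xx=np.where(l==i);ww=w[yy,xx];r.append((x0+(xx*ww).sum()/ww.sum(),y0+(yy*ww).sum()/ww.sum(),st[i,4]))
    return r
S=cents("pics/scene1.png",303,165,322,205);T=cents("pics/top1.png",350,180,378,193)
print(np.round(S,2).tolist());print(np.round(T,2).tolist())
def tri(a,b):
    o1,d1=ray("scene",a);o2,d2=ray("top",b)
    t=np.linalg.lstsq(np.c_[d1,-d2],o2-o1,rcond=None)[0];p,q=o1+t[0]*d1,o2+t[1]*d2
    return ((p+q)/2*1000).round(1),((p-q)*1000).round(1)
key=lambda L:sorted(sorted(L,key=lambda c:c[1]),key=lambda c:c[0])
if len(S)==4 and len(T)==4:
    Ls=sorted(S,key=lambda c:c[0]);ls=sorted(Ls[:2],key=lambda c:c[1]);rs=sorted(Ls[2:],key=lambda c:c[1])
    Tt=sorted(T,key=lambda c:c[1]);a=sorted(Tt[:2]);b=sorted(Tt[2:])
    for n,x,y in(("TL",ls[0],a[0]),("TR",rs[0],a[1]),("BL",ls[1],b[0]),("BR",rs[1],b[1])):print(n,*tri(x,y))
n=np.array([np.cos(np.radians(-1)),np.sin(np.radians(-1)),0]);O=np.array([.658,-.032,0])
def pl(uv):
    o,d=ray("scene",uv);p=o+d*(n@(O-o))/(n@d);return (p*1000).round(1)
for nm,c in(("tl",(192,107)),("tr",(280,65)),("bl",(198,510)),("br",(276,460)),("s1",(238,192)),("s2",(239,279)),("s3",(238,364)),("s4",(238,450))):print(nm,pl((265+(c[0]-2)/5,145+(c[1]-2)/5)))
for c in S:print("mark",pl(c[:2]))
print("bl z10",(onz("scene",(265+196/5,145+508/5),.01)*1000).round(1),"br",(onz("scene",(265+274/5,145+458/5),.01)*1000).round(1))
E
```

```text
[[317.53, 173.3, 13.0], [306.96, 178.5, 8.0], [317.28, 191.43, 12.0], [306.92, 197.08, 9.0]]
[]
tl [658.4 -10.8 174.5]
tr [657.6 -54.6 174.2]
bl [658.3 -12.8   7.7]
br [657.6 -55.7   8.5]
s1 [658.  -33.7 132.9]
s2 [658.  -34.5  97.4]
s3 [658.  -34.2  61.7]
s4 [658.  -34.5  23.7]
mark [657.7 -47.2 146.7]
mark [658.2 -20.4 147. ]
mark [657.7 -47.1 110.4]
mark [658.2 -20.2 110.3]
bl z10 [656.1 -10.5  10. ] br [656.2 -54.1  10. ]
```

Both blue mark pairs and the slot edges put the strip about 0–2.5 mm above nominal. The upright is at x≈0.657, y≈-0.033. I'll approach to about 30 mm in front.

```bash
python3 -m crank '[[0,0,6.4,0,0,0,0],[0,0,6.4,0,0,0,0],[0,0,0,-0.5,0.09,0,0],[0,0,0,-0.8,0,0.3,0],[0,0,0,-0.8,0,0.3,0],[0,0,0,-0.8,0,0,0],[0,0,0,-0.38,0,0,0],[0,0,0,0,0,0,0],[0,0,0,0,0,0,0],[0,0,0,0,0,0,0]]'
python3 - <<'E'
from h import *
go([.590,-.0324,.322],-1)
im=ctrl.capture("scene")[:,:,::-1];t=ctrl.capture("top")[:,:,::-1]
cv2.imwrite("pics/scene2.png",im);cv2.imwrite("pics/top2.png",t)
a=cv2.resize(im[145:265,265:345],None,fx=5,fy=5,interpolation=cv2.INTER_CUBIC)
b=cv2.resize(t[165:265,335:395],None,fx=6,fy=6,interpolation=cv2.INTER_CUBIC)
o=np.zeros((600,770,3),np.uint8);o[:,:400]=a;o[:600,405:765]=b
cv2.imwrite("pics/ap.png",o)
E
```

```text
clock: 4.68
eef_pos: [0.5901, -0.0325, 0.3234]
orientation: [-0.027, -3.14, 0.0]
ft_force: [-0.6, 0.7, -1.1]
gripper_width: 0.0111
gripper_force: 68.4
t 4.68 pos [ 0.5901 -0.0325  0.3234] F [-0.6  0.7 -1.1] w 0.0111 turn [-0.02 -0.1   0.02] shift [0.003 0.004 0.034]
```

View pics/ap.png

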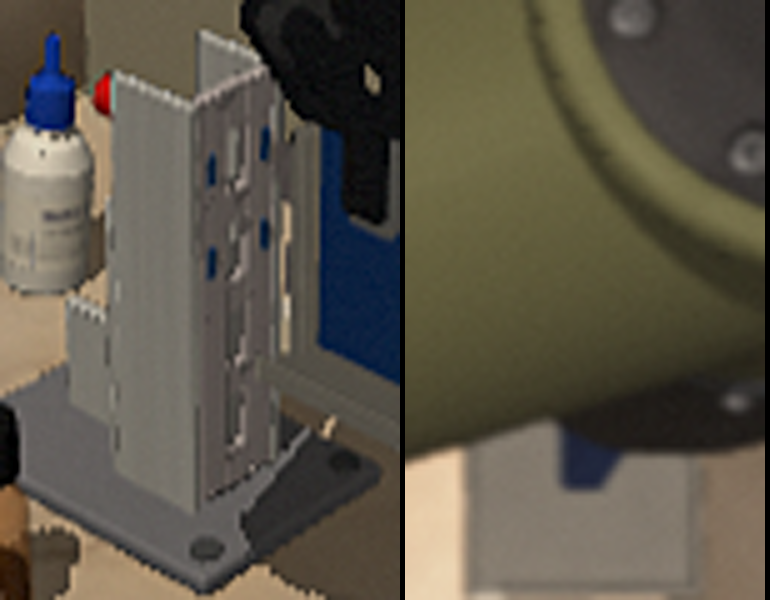

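```bash
python3 - <<'E'
from h import *
for c in(345.8,364.6,383.3):print(onz("top",(c,263),.0963).round(4))
E
python3 -m crank '[[0,0,0,-0.15,0,0.0,0],[0,0,0,-0.12,0,0.03,0],[0,0,0,0,0,0,0],[0,0,0,0,0,0,0]]'
python3 -m crank '[[0,0,0,-0.03,0,0,0],[0,0,0,0,0,0,0]]'
python3 -m crank '[[0,0,0,-0.03,0,0,0],[0,0,0,0,0,0,0]]'
```

```text
[ 0.542  -0.003   0.0963]
[ 0.5413 -0.0333  0.0963]
[ 0.5406 -0.0634  0.0963]
clock: 5.12
eef_pos: [0.6013, -0.0327, 0.3229]
orientation: [-0.027, -3.141, -0.0]
ft_force: [-0.1, -1.3, -2.2]
gripper_width: 0.0113
gripper_force: 68.4
clock: 5.28
eef_pos: [0.6025, -0.0327, 0.3231]
orientation: [-0.027, -3.141, -0.0]
ft_force: [-0.0, -0.2, -2.0]
gripper_width: 0.0115
gripper_force: 68.4
clock: 5.45
eef_pos: [0.6037, -0.0327, 0.3231]
orientation: [0.027, 3.141, 0.0]
ft_force: [-0.4, -0.2, -1.4]
gripper_width: 0.0111
gripper_force: 68.4
```

```bash
for i in 1; do :; done
python3 -m crank '[[0,0,0,-0.03,0,0,0],[0,0,0,0,0,0,0]]' | sed -n 2,4p
python3 -m crank '[[0,0,0,-0.03,0,0,0],[0,0,0,0,0,0,0]]'| sed -n 2,4p
python3 -m crank '[[0,0,0,-0.03,0,0,0],[0,0,0,0,0,0,0]]'| sed -n 2,4p
```

```text
eef_pos: [0.6047, -0.0328, 0.323]
orientation: [-0.027, -3.141, 0.0]
ft_force: [-1.6, 0.1, -0.9]
eef_pos: [0.6056, -0.0328, 0.3229]
orientation: [-0.027, -3.139, 0.0]
ft_force: [-6.4, 0.1, 0.0]
eef_pos: [0.6074, -0.0325, 0.323]
orientation: [0.026, 3.141, 0.002]
ft_force: [2.3, 3.0, -2.4]
```

```bash

python3 -m crank '[[0,0,0,-0.02,0,0,0],[0,0,0,0,0,0,0]]' | sed -n 2,4p
python3 -m crank '[[0,0,0,-0.03,0,0,0],[0,0,0,0,0,0,0]]'| sed -n 2,4p
python3 -m crank '[[0,0,0,-0.03,0,0,0],[0,0,0,0,0,0,0]]'| sed -n 2,4p
```

```text
eef_pos: [0.6082, -0.0323, 0.3231]
orientation: [0.026, 3.141, 0.002]
ft_force: [-1.0, 3.6, -1.1]
eef_pos: [0.6093, -0.0323, 0.3229]
orientation: [-0.026, -3.141, -0.002]
ft_force: [-1.1, 4.7, -1.9]
eef_pos: [0.6104, -0.0323, 0.3227]
orientation: [-0.025, -3.141, -0.002]
ft_force: [-2.9, 4.5, -2.2]
```

```bash

python3 -m crank '[[0,0,0,0,0.04,0,0],[0,0,0,0,0,0,0]]' | sed -n 2,4p
python3 -m crank '[[0,0,0,-0.03,0.01,0,0],[0,0,0,0,0,0,0]]'| sed -n 2,4p
python3 -m crank '[[0,0,0,-0.03,0,0,0],[0,0,0,0,0,0,0]]'| sed -n 2,4p
```

```text
eef_pos: [0.6106, -0.0314, 0.3231]
orientation: [0.027, 3.141, -0.001]
ft_force: [0.2, -0.3, -2.0]
eef_pos: [0.6118, -0.0312, 0.3231]
orientation: [0.027, 3.141, -0.001]
ft_force: [-1.0, -0.3, -1.7]
eef_pos: [0.613, -0.0311, 0.3231]
orientation: [-0.027, -3.141, 0.0]
ft_force: [-0.0, -0.1, -2.2]
```

```bash

python3 -m crank '[[0,0,0,-0.05,0,0,0],[0,0,0,-0.05,0,0,0],[0,0,0,0,0,0,0]]' | sed -n 2,4p
python3 -m crank '[[0,0,0,-0.03,0,0,0],[0,0,0,-0.03,0,0,0],[0,0,0,0,0,0,0]]'| sed -n 2,4p
python3 -m crank '[[0,0,0,-0.03,0,0,0],[0,0,0,-0.02,0,0,0],[0,0,0,0,0,0,0]]'| sed -n 2,4p
```

```text
eef_pos: [0.6172, -0.031, 0.323]
orientation: [-0.027, -3.141, 0.0]
ft_force: [-0.2, -0.2, -1.5]
eef_pos: [0.6188, -0.031, 0.3231]
orientation: [-0.027, -3.139, 0.0]
ft_force: [-5.9, 1.0, 0.8]
eef_pos: [0.6206, -0.0311, 0.3231]
orientation: [-0.026, -3.138, 0.0]
ft_force: [-8.1, 1.3, 0.2]
```

```bash

python3 -m crank '[[0,0,0,-0.02,0,0,0],[0,0,0,0,0,0,0]]' | sed -n 2,4p
python3 -m crank '[[0,0,0,-0.02,0,0,0],[0,0,0,0,0,0,0]]'| sed -n 2,4p
```

```text
eef_pos: [0.6213, -0.0311, 0.3231]
orientation: [-0.026, -3.138, 0.0]
ft_force: [-7.6, 1.1, 1.6]
eef_pos: [0.622, -0.0311, 0.3231]
orientation: [-0.026, -3.137, 0.001]
ft_force: [-8.7, 1.3, 1.9]
```

```bash

python3 -m crank '[[0,0,0,-0.02,0,0,0],[0,0,0,0,0,0,0]]' | sed -n 2,4p
python3 -m crank '[[0,0,0,-0.02,0,0,0],[0,0,0,0,0,0,0]]'| sed -n 2,4p
```

```text
eef_pos: [0.6227, -0.0311, 0.3231]
orientation: [-0.026, -3.137, 0.001]
ft_force: [-9.9, 0.6, 2.8]
eef_pos: [0.6234, -0.0311, 0.3231]
orientation: [-0.026, -3.137, 0.001]
ft_force: [-10.7, 0.9, 2.1]
```

```bash

python3 -m crank '[[0,0,0,-0.02,0,0,0],[0,0,0,0,0,0,0]]' | sed -n 2,4p
python3 -m crank '[[0,0,0,-0.02,0,0,0],[0,0,0,0,0,0,0]]'| sed -n 2,4p
python3 - <<'E'
from h import *
im=ctrl.capture("scene")[:,:,::-1]
w=ctrl.capture("wrist")[:,:,::-1]
a=cv2.resize(im[145:265,265:345],None,fx=5,fy=5,interpolation=cv2.INTER_CUBIC)
o=np.zeros((600,730,3),np.uint8);o[:,:400]=a;o[:480,405:725]=w[:,160:480]
cv2.imwrite("pics/in.png",o)
E
```

```text
eef_pos: [0.6241, -0.0311, 0.3231]
orientation: [-0.026, -3.136, 0.001]
ft_force: [-10.5, 1.4, 1.9]
eef_pos: [0.6247, -0.0312, 0.3231]
orientation: [-0.026, -3.135, 0.001]
ft_force: [-13.3, 1.3, 3.0]
```

View pics/in.png

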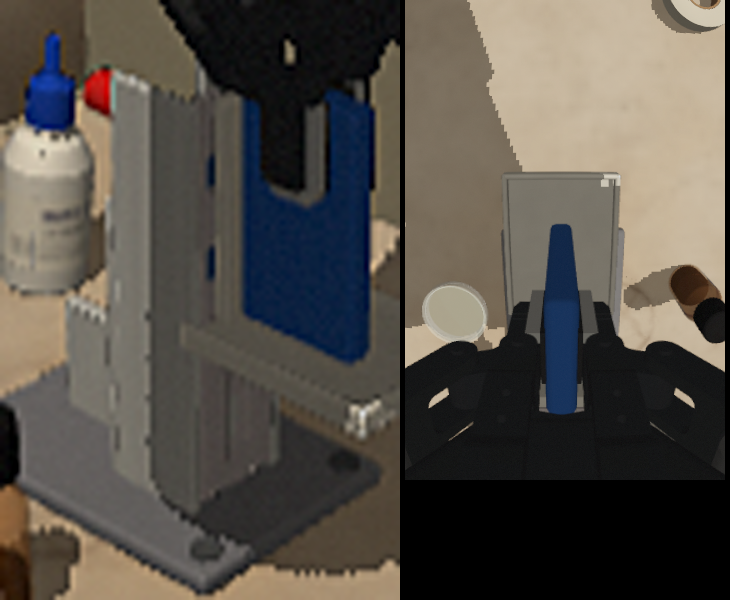

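The bracket's back is at the strip with hooks in both marked slots. The red knob has moved back (column 105 to 97 in the crop). One more small push to confirm contact, then press down.

```bash

python3 -m crank '[[0,0,0,-0.015,0,0,0],[0,0,0,0,0,0,0]]'| sed -n 2,4p
python3 -m crank '[[0,0,0,0,0,0.04,0],[0,0,0,0,0,0.04,0],[0,0,0,0,0,0,0]]'| sed -n 2,4p
```

```text
eef_pos: [0.6249, -0.0312, 0.3231]
orientation: [-0.026, -3.134, 0.001]
ft_force: [-16.0, 1.5, 4.7]
eef_pos: [0.6247, -0.0313, 0.3223]
orientation: [-0.025, -3.136, 0.002]
ft_force: [-21.6, 3.6, 12.6]
```

```bash

python3 -m crank '[[0,0,0,0.025,0.0,0,0],[0,0,0,0,0,0,0]]'| sed -n 2,4p
python3 -m crank '[[0,0,0,0.0,0,0.02,0],[0,0,0,0,0,0,0]]'| sed -n 2,4p
```

```text
eef_pos: [0.6242, -0.0313, 0.3223]
orientation: [-0.026, -3.139, 0.001]
ft_force: [-15.7, 2.0, 9.6]
eef_pos: [0.6241, -0.0316, 0.3195]
orientation: [-0.027, -3.136, 0.002]
ft_force: [-11.5, -0.5, 2.6]
```

```bash

python3 -m crank '[[0,0,0,0,0.0,0.03,0],[0,0,0,0,0,0,0]]'| sed -n 2,4p
python3 -m crank '[[0,0,0,0,0.0,0.03,0],[0,0,0,0,0,0,0]]'| sed -n 2,4p
python3 -m crank '[[0,0,0,0.0,0,0.03,0],[0,0,0,0,0,0,0]]'| sed -n 2,4p
```

```text
eef_pos: [0.6243, -0.0316, 0.3183]
orientation: [-0.027, -3.137, 0.002]
ft_force: [-11.8, -1.2, 4.1]
eef_pos: [0.6243, -0.0316, 0.3171]
orientation: [-0.027, -3.137, 0.002]
ft_force: [-11.8, -0.7, 1.8]
eef_pos: [0.6243, -0.0316, 0.3158]
orientation: [-0.027, -3.136, 0.002]
ft_force: [-12.2, -0.0, 2.5]
```

```bash

python3 -m crank '[[0,0,0,0,0.0,0.03,0],[0,0,0,0,0,0,0]]'| sed -n 2,4p
python3 -m crank '[[0,0,0,0,0.0,0.03,0],[0,0,0,0,0,0,0]]'| sed -n 2,4p
python3 -m crank '[[0,0,0,0.0,0,0.02,0],[0,0,0,0,0,0,0]]'| sed -n 2,4p
python3 -m crank '[[0,0,0,0.0,0,0.02,0],[0,0,0,0,0,0,0]]'| sed -n 2,4p
```

```text
eef_pos: [0.6243, -0.0316, 0.3146]
orientation: [-0.027, -3.136, 0.002]
ft_force: [-12.2, -0.6, 3.4]
eef_pos: [0.6243, -0.0316, 0.3134]
orientation: [-0.027, -3.136, 0.002]
ft_force: [-11.9, 0.4, 2.1]
eef_pos: [0.6244, -0.0316, 0.3129]
orientation: [-0.027, -3.137, 0.002]
ft_force: [-12.0, -0.6, 4.3]
eef_pos: [0.6245, -0.0315, 0.3116]
orientation: [-0.027, -3.137, 0.001]
ft_force: [-10.9, -0.0, 3.3]
```

```bash

python3 -m crank '[[0,0,0,0,0.0,0.02,0],[0,0,0,0,0,0,0]]'| sed -n 2,4p
python3 -m crank '[[0,0,0,0,0.0,0.02,0],[0,0,0,0,0,0,0]]'| sed -n 2,4p
python3 -m crank '[[0,0,0,0.0,0,0.02,0],[0,0,0,0,0,0,0]]'| sed -n 2,4p
```

```text
eef_pos: [0.6245, -0.0315, 0.3113]
orientation: [-0.027, -3.137, 0.002]
ft_force: [-11.7, -0.6, 3.9]
eef_pos: [0.6245, -0.0315, 0.3106]
orientation: [-0.027, -3.137, 0.002]
ft_force: [-11.3, -0.2, 4.8]
eef_pos: [0.6245, -0.0315, 0.3101]
orientation: [-0.027, -3.138, 0.002]
ft_force: [-12.4, -0.5, 4.8]
```

```bash

python3 -m crank '[[0,0,0,0,0.0,0.02,0],[0,0,0,0,0,0,0]]'| sed -n 2,4p
python3 -m crank '[[0,0,0,0,0.0,0.02,0],[0,0,0,0,0,0,0]]'| sed -n 2,4p
python3 -m crank '[[0,0,0,0.0,0,0.02,0],[0,0,0,0,0,0,0]]'| sed -n 2,4p
```

```text
eef_pos: [0.6244, -0.0315, 0.31]
orientation: [-0.026, -3.138, 0.002]
ft_force: [-14.4, 1.1, 8.5]
eef_pos: [0.6243, -0.0315, 0.31]
orientation: [-0.026, -3.139, 0.002]
ft_force: [-15.4, 1.5, 10.6]
eef_pos: [0.6243, -0.0315, 0.3099]
orientation: [-0.026, -3.139, 0.002]
ft_force: [-17.6, 1.6, 13.3]
```

```bash
cat > knob.py <<'E'
from h import *
def k(im):
    h=cv2.cvtColor(im,cv2.COLOR_BGR2HSV)[140:190,275:300];b=im[140:190,275:300].astype(int)
    m=(b[:,:,2]-np.maximum(b[:,:,0],b[:,:,1])>60);y,x=np.where(m);return len(x),(x.min()+275,x.mean().round(2)+275,y.min()+140,y.mean().round(2)+140) if len(x) else None
print("base",k(cv2.imread("pics/scene1.png")))
im=ctrl.capture("scene")[:,:,::-1].copy();print("now",k(im))
E
python3 knob.py; python3 -c "
from h import *
k=proj('scene',np.array([.75,-.033,.15]));print(k,proj('scene',np.array([.756,-.033,.15]))-k)"
```

```text
base (22, (np.int64(284), np.float64(285.09), np.int64(160), np.float64(163.5)))
now (22, (np.int64(284), np.float64(285.09), np.int64(160), np.float64(163.5)))
[274.11044734 158.08823983] [-2.33961713 -1.00893673]
```

The latch knob is back at its sprung-out position and the bracket is on a hard stop. I'll relax the push, then open.

```bash

python3 -m crank '[[0,0,0,0.02,0.0,-0.03,0],[0,0,0,0,0,0,0]]'| sed -n 2,4p
python3 -m crank '[[0,0,0,0.01,0.0,-0.01,0],[0,0,0,0,0,0,0]]'| sed -n 2,4p; python3 knob.py
```

```text
eef_pos: [0.624, -0.0315, 0.3099]
orientation: [-0.026, -3.14, 0.002]
ft_force: [-11.0, 0.8, 7.2]
eef_pos: [0.6239, -0.0315, 0.3099]
orientation: [-0.027, -3.141, 0.002]
ft_force: [-6.7, -0.2, 3.9]
base (22, (np.int64(284), np.float64(285.09), np.int64(160), np.float64(163.5)))
now (21, (np.int64(284), np.float64(285.14), np.int64(160), np.float64(163.62)))
```

```bash

python3 -m crank '[[0,0,0,0.02,0.0,-0.02,0],[0,0,0,0,0,0,40],[0,0,0,0,0,0,40],[0,0,0,0,0,0,40],[0,0,0,0,0,0,40],[0,0,0,0,0,0,40]]'
python3 -m crank '[[0,0,0,0,0,-0.1,40],[0,0,0,0,0,-0.4,40],[0,0,0,0,0,-0.8,40],[0,0,0,0,0,-0.8,40],[0,0,0,0.5,0,-0.5,40],[0,0,0,1,0,0,40],[0,0,0,1,0,0,40],[0,0,0,1,0,0,40],[0,0,0,1,0,0,40],[0,0,0,0,0,0,40],[0,0,0,0,0,0,40]]'
python3 knob.py; python3 - <<'E'
from h import *
im=ctrl.capture("scene")[:,:,::-1];t=ctrl.capture("top")[:,:,::-1]
a=cv2.resize(im[145:265,265:345],None,fx=5,fy=5,interpolation=cv2.INTER_CUBIC)
b=cv2.resize(t[140:240,335:395],None,fx=6,fy=6,interpolation=cv2.INTER_CUBIC)
o=np.zeros((600,770,3),np.uint8);o[:,:400]=a;o[:600,405:765]=b
cv2.imwrite("pics/end.png",o)
E
```

```text
clock: 12.65
eef_pos: [0.6238, -0.031, 0.3091]
orientation: [0.027, 3.141, 0.0]
ft_force: [-0.4, 0.4, 0.4]
gripper_width: 0.0337
gripper_force: 0.0
clock: 13.57
eef_pos: [0.4417, -0.0285, 0.4154]
orientation: [0.025, 3.136, 0.003]
ft_force: [0.4, -0.1, 0.0]
gripper_width: 0.0341
gripper_force: 0.0
base (22, (np.int64(284), np.float64(285.09), np.int64(160), np.float64(163.5)))
now (21, (np.int64(284), np.float64(285.1), np.int64(160), np.float64(163.32999999999998)))
```

View pics/end.png

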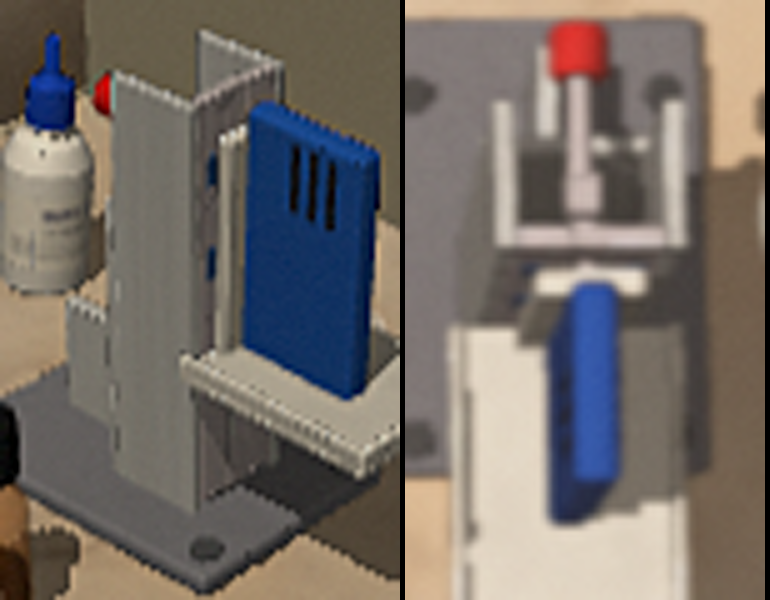

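The bracket hangs square and flush. Its origin is at about 73 mm, which matches the +2.5 mm measured from the marks. The latch knob (crop 103,93) is at its sprung-out position and the gripper is clear.

```bash
python3 -c "
from rig import ctrl
print(ctrl.sign_off())"
```

```text
the job is handed in; nothing more can be done
None
```

The bracket hangs released in the top two slots, its origin about 73 mm above the counter and the latch snapped out over the upper hook; the highest wrist force I read was about 25 N, the bystanders were left alone, and I handed the job in at about 14 s (no verdict was returned).

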